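# Dispense one ceramic scent tablet and slide it into the empty tray

## Robot

A 7-joint arm with a two-finger parallel gripper is mounted at the origin on the work surface. World frame = base frame: x ahead of the robot, y to its left, z up, the work surface at z = 0. Lengths are in mm, angles in rad, forces in N, time in s.
With the tool pointing down it reaches from about 400 to 875 mm from the base axis. Payload 4.4 kg.
Tool frame: the origin (TCP) lies midway between the tips of the shut fingers; the grasp point (between the pads) lies 19 mm behind it; z points along the fingers, y is the line along which they close (so a half turn about z gives the same grasp; the last joint's range is limited). The gripper opens to 85 mm and grips with 20 to 120 N. Pads are 22 mm wide; open, the fingers measure 114 mm over their backs; the gripper's body (76 mm by 85 mm) begins 54 mm behind the grasp point. The pads swing forward as they close: fully open they stand 13 mm farther back than shut.
Start: joints at [1.084, 0.628, 0.038, 1.517, -0.027, 0.996, -0.02], TCP at [265.547, -593.298, 231.313] pointing down, gripper open.
Joint ranges: [-3.06, 3.06], [-0.37, 2.12], [-1.25, 1.32], [0.18, 2.47], [-1.1, 4.24], [0.23, 1.98], [-2.94, 2.94]. Speed limits (rad/s): [2.57, 2.57, 3.14, 3.14, 3.14, 3.14, 3.14].

## Interface

Orientations are given as [roll, pitch, yaw] about the fixed x, y, z axes, in that order (R = Rz(yaw) Ry(pitch) Rx(roll)).
In Python, from cell import telemetry, eyes, ctrl, finder gives the robot as it stands.
- The arm moves only by the tool move_arm, never from a script. Its argument "steps" is a list of rows, each a list of 7 numbers: the turn, a rotation vector about the world's x, y, z in degrees, then the shift along the world's x, y, z in m, then the finger opening in m, from 0 to 0.0854. A call has 1 to 5 rows; each row shifts and turns the commanded pose from where the row before left it; what a row does not reach is not made up. A row lasts 1/10 s, in which the tool goes at most 50 mm and 8.59 degrees, less where a joint would pass 70% of its speed; a pose out of reach is approached as far as the arm can. A call with a gripper value outside its range is refused whole. The fingers move at their own pace and stop on an object; the grip force is fixed at half the most. Time passes only in rows, so rows that do not move let the fingers close. It gives the time, the measured TCP pose, the force, the opening and the grip force at its end, in the units of the state.
- telemetry.read_state(): the state, without advancing time (a new reading comes with each control period).
- eyes.get_image(name): name is "scene" or "top" or "wrist"; returns (picture, depth): 384x512x3 uint8, blue, green, red; 384x512 float32, mm along the optical axis (not along the pixel's ray), 0 where there is no reading.
- eyes.calibration(name): a dict with "fx", "fy", "cx", "cy" (pixels), "position" and "attitude" of the camera in the world. Camera axes: x right, y down, z forward; pixel columns grow to the right and rows downward; lengths in mm; the calibration is good to about 2 mm. A picture is of the moment at which its call begins: read the wrist's pose just before it. calibration takes no time and is no camera call; for the wrist camera it gives the pose at the moment of the call.
- ctrl.finish_job(): hands the job in; it is judged then, once.
Trained networks look in the newest picture that a camera, given by its name, has taken for a name from the list of things; names that differ only in an ending like _2 or _b are one class to them, and where a whole thing is asked for, a point or a joint stands for the part that bears it (a point fixed in the world has none). Each returns a list of dicts, best first, with "confidence" (0 to 1); they miss things now and then, are a little off and sometimes report something else, mostly with a low value. They report only what shows in the picture. A call takes as long as a camera call. They do not tell look-alikes from the thing itself.
- finder.boxes_of(camera, name): "location" ([x, y, z] in mm, in the coordinates of the camera as it stood for that picture, good to about 4 mm: the middle of the surface that is visible of it).
- finder.cut_out(camera, name): "mask" (384x512 bool, what is visible of it).
- finder.pinpoint(camera, name): "location" ([x, y, z] in mm, in the coordinates of the camera as it stood for that picture, good to about 4 mm: a listed point, or the origin of a listed thing).
The state is a dict: "clock": time; "qpos": joint angles; "qd": joint speeds; "tau": joint torques, N m; "eef_pos": TCP position; "tool_rot": TCP orientation; "force": force on the tool from outside, world axes, zero at the start; "torque": the same for the moment, N m; "width": finger opening in mm; "gripper_force": force on a finger pad.
Only numpy, scipy, OpenCV 4.12 (cv2) and the standard library are available. Lean on these libraries where they do the work, as an engineer would, in place of code of your own. Each camera call takes 0.05 s, during which the arm holds its last target. There are 200 camera calls.

## Task

Press the plunger of the tablet dispenser once, all the way down, and let it come back up, so that a single ceramic scent tablet comes out on to the counter. Then, without gripping or lifting it, gently slide that tablet with the fingertips in through the open side of the empty tray until it lies flat and wholly inside. Leave the tray that already has its tablet, and everything else on the counter, as it is.

Things in the scene. Friction and masses are not known exactly. Their poses are not given: they have to be found in the camera images.
- dispenser: tablet dispenser screwed to the counter. Origin: on the counter under the axis of its clear magazine tube (45 mm across, top at 52 mm, four tablets stacked in it). -x points out of the outlet, z up. Steel base plate 3 mm thick, x -34 to +115, y +-40 mm. Clear gear box behind the tube: x +26 to +108, y +-33 mm, 80 mm tall, with the plunger on top, its axis at x +73 mm
- outlet (a point): point on the bare counter in front of the outlet, 80 mm from the magazine's axis: the ejected tablet comes to lie centred here, give or take some millimetres, with a clear gap of about 39 mm to the magazine tube
- plunger (a joint): travel of the plunger straight down, in m: 0 up, 0.036 fully down at a hard stop; a spring brings it back up. Pressing takes about 4 N at first, 5 to 9 N near the bottom (more if fast). Through gears each full stroke pushes the bottom tablet 80 mm out; it drops 3 mm off the base plate on to the counter. On the return the next tablet falls into place
- plunger_top (a point): centre of the top face of the plunger's black mushroom head (38 mm across, flat top about 28 mm across), 144 mm above the counter when up; it moves with the plunger
- tablet_1_centre (a point): the bottom tablet in the magazine, the one that comes out: an unglazed ceramic disc 36 mm across and 10 mm thick, about 18 g. Its centre, 5 mm above its underside; it lies flat
- tablet_2_centre (a point): tablet 2 from the bottom of the magazine, identical to the first tablet; its centre
- tablet_3_centre (a point): tablet 3 from the bottom of the magazine, identical to the first tablet; its centre
- tablet_4_centre (a point): tablet 4 from the bottom of the magazine, identical to the first tablet; its centre
- tablet_old_centre (a point): the tablet that already lies in the used tray, identical to the first tablet; its centre
- tray_empty: the empty tray, screwed down: steel floor 2 mm thick, oak rails 10 mm high and 7 mm thick on three sides. Origin: on the counter under the middle of the floor; x points inwards from the open side, y across, z up. Flat floor x -40 mm (open edge) to +38 mm (back rail), y +-35 mm between the rails, which begin at the open edge; before it a lip slopes down to the counter at x -54 mm
- tray_used: a second tray like the empty one, same frame; a tablet lies in it already
- dropper_1: amber dropper bottle, 32 mm across, 101 mm tall; origin at the centre of its underside
- dropper_2: amber dropper bottle like the other; origin at the centre of its underside
- flask: corked round glass flask, 74 mm across, 108 mm tall; origin at the centre of its underside
- bean_jar: glass jar of coffee beans with a cork lid, 76 mm across, 99 mm tall; origin at the centre of its underside
- cork: spare cork stopper standing on its narrow end, 29 mm across, 26 mm tall; origin at the centre of its underside
- rubber_bulb: black rubber hand bulb lying down, 39 mm thick, 88 mm long; origin at the centre of its underside
- card_block: oak card block 30 x 60 x 22 mm with an upright white card, 75 mm tall; origin at the centre of its underside
- tablet_1: the same bottom tablet, origin at the centre of its underside
Not all that is in view belongs to the job. Leave any black or yellow look-alike of the part that bears tablet_4_centre alone.

How it is judged (in metres and radians):
On the way, in this order (a step that is already met when the one before it is completed fails the run):
1. the plunger is pressed fully down and the bottom tablet is pushed out of the outlet (value of joint plunger above 0.033 m and x of tablet_1_centre in the frame of dispenser below -0.068 m).
2. the plunger is let back up, with the tablet lying flat on the counter in front of the outlet (value of joint plunger below 0.003 m and height (world z) of tablet_1_centre below 0.0065 m and horizontal distance between tablet_1_centre and dispenser below 0.17 m), for 0.05 s.
At the end, for the whole second after the job is handed in: the ejected tablet lies at rest, flat on the floor of the empty tray with no more than 2 mm of it over the open edge; the plunger is up again (within 3 mm), the other three tablets are still in the magazine and the old tablet lies in its tray (x of tablet_1_centre in the frame of tray_empty between -0.024 and 0.024 m and y of tablet_1_centre in the frame of tray_empty between -0.02 and 0.02 m and z of tablet_1_centre in the frame of tray_empty below 0.01 m and angle between tablet_1_centre's own z axis and vertical below 0.08 rad and linear speed of tablet_1 below 0.01 m/s and horizontal distance between each of tablet_2_centre, tablet_3_centre, tablet_4_centre and dispenser below 0.012 m and value of joint plunger below 0.003 m and z of tablet_old_centre in the frame of tray_used below 0.01 m); the robot touches nothing.
It fails at once if a second tablet leaves the magazine (its centre over 12 mm from the magazine's axis) (horizontal distance between any of tablet_2_centre, tablet_3_centre, tablet_4_centre and dispenser above 0.012 m).
It fails at once if the tablet is lifted (its centre more than 22 mm above the counter) or tipped up by more than 35 degrees (height (world z) of tablet_1_centre above 0.022 m or angle between tablet_1_centre's own z axis and vertical above 0.61 rad).
It fails at once if the tablet is gripped or jammed hard with the fingers (over 30 N) (contact force between the fingers and tablet_1 above 30 N).
It fails at once if the old tablet is moved more than 8 mm (distance of tablet_old_centre from where it was at the start of the episode above 0.008 m).
It fails at once if another thing on the counter is pushed more than 15 mm or tipped (distance of any of dropper_1, dropper_2, flask, bean_jar, cork, rubber_bulb, card_block from where it was at the start of the episode above 0.015 m or angle between any of dropper_1, dropper_2, flask, bean_jar, cork, rubber_bulb, card_block's own z axis and vertical above 0.3 rad).
It also fails if it takes over 69 s, if anything falls off the work surface, if the arm or the gripper's body presses on something with over 40 N, if the wrist force passes 120 N, or if a joint passes its speed limit or range.

## Working session

There is one attempt and no reset: what is moved stays moved. The work goes in short steps, Python scripts to look and compute and a tool call to move; the robot and the scene stay as the last step left them, time stands still between calls to the robot, and variables do not carry over. Pictures are saved under pics/ and viewed, at most 10 in all, crops included, and the job is handed in when it is done.

Besides the shell and the picture viewer there is one more tool, called after "Request:" as name(argument=value, ...), one argument or row to a line, values as JSON. move_arm: Moves the arm, as the interface text tells. Its arguments: {"type":"object","properties":{"steps":{"type":"array"}},"required":["steps"]}

```bash
mkdir -p pics; cat > h.py <<'E'
import numpy as np, cv2
from scipy.spatial.transform import Rotation as R
from cell import telemetry, eyes, ctrl, finder
def cam(n):
    c=eyes.calibration(n); a=np.array(c["attitude"],float)
    M=a if a.shape==(3,3) else (R.from_euler('xyz',a).as_matrix() if a.size==3 else R.from_quat(a).as_matrix())
    return c,M,np.array(c["position"],float)
def w(n,p,C=None):
    c,M,t=C or cam(n); return M@np.array(p)+t
def pix(n,u,v,d):
    c,M,t=cam(n); return M@np.array([(u-c["cx"])/c["fx"]*d,(v-c["cy"])/c["fy"]*d,d])+t
def proj(n,P):
    c,M,t=cam(n); q=M.T@(np.array(P)-t); return q[0]/q[2]*c["fx"]+c["cx"],q[1]/q[2]*c["fy"]+c["cy"]
E
python3 - <<'E'
from h import *
print(telemetry.read_state()); 
for n in("scene","top"):
    print(n,eyes.calibration(n))
    im,d=eyes.get_image(n); cv2.imwrite(f"pics/{n}0.png",im); np.save(f"{n}d.npy",d)
    for k in["dispenser","outlet","plunger_top","tray_empty","tablet_4_centre","tablet_old_centre","dropper_1","flask","bean_jar","cork","rubber_bulb","card_block"]:
        for r in finder.pinpoint(n,k): 
            W=w(n,r["location"]); print(k,round(r["confidence"],2),W.round(),np.round(proj(n,W)))
E
```

```text
{'clock': 0.0, 'qpos': array([ 1.08422038,  0.62932599,  0.03845901,  1.5183746 , -0.02702446,
        0.99631162, -0.01998751]), 'qd': array([-0.00106752, -0.00015386,  0.00029512,  0.00035378,  0.00109117,
        0.0017763 , -0.00089578]), 'tau': array([ 1.47326311e-03, -5.63392246e+01,  1.22593246e+00, -1.93442845e+01,
        1.08363898e-02,  1.04389715e-02,  2.24264170e-05]), 'eef_pos': array([ 265.27050033, -592.7149508 ,  230.40034724]), 'tool_rot': array([-3.13969149e+00,  1.38075571e-05,  4.20761193e-01]), 'force': array([0.15952172, 0.35150952, 0.90198727]), 'torque': array([-0.01420107, -0.00890103,  0.02839846]), 'gripper_force': 0.0, 'width': 85.58374748275756}
scene {'fx': 489.3315498853654, 'fy': 489.3315498853654, 'cx': 257.21917433252025, 'cy': 191.81092328567124, 'position': array([964.37420874, 681.93505291, 932.49714456]), 'attitude': array([-2.41518808, -0.00590911,  2.61431221])}
dispenser 0.61 [492. 197.   1.] [326. 247.]
dispenser 0.25 [374. -31.   2.] [312. 168.]
plunger_top 0.78 [423. 210. 145.] [364. 199.]
tray_empty 0.75 [ 643. -133.   -0.] [204. 181.]
ta
[... 1099 characters left out ...]
259.]
tray_empty 0.24 [495. 198.  33.] [203. 230.]
tablet_4_centre 0.7 [495. 197.  35.] [203. 230.]
tablet_4_centre 0.65 [550. 308.   4.] [162. 220.]
tablet_4_centre 0.53 [467. 107.   5.] [239. 234.]
tablet_old_centre 0.44 [450. -77.   6.] [306. 226.]
dropper_1 0.67 [792.  27.   1.] [244. 120.]
dropper_1 0.56 [ 466. -276.   -0.] [374. 206.]
dropper_1 0.32 [ 642. -124.   -1.] [306. 158.]
flask 0.96 [ 635. -317.   -0.] [372. 147.]
bean_jar 0.67 [644. 419.   4.] [118. 195.]
cork 0.59 [368. -29.   1.] [296. 260.]
rubber_bulb 0.52 [468. 398.   4.] [134. 256.]
card_block 0.7 [ 790. -182.   -4.] [314. 108.]
card_block 0.66 [644. 422.  -1.] [118. 196.]
card_block 0.57 [ 642. -127.   -3.] [307. 158.]
```

View pics/top0.png

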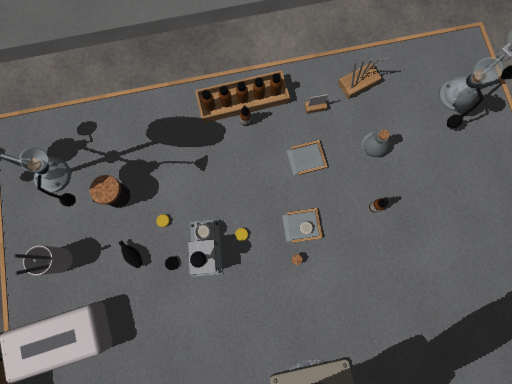

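View pics/scene0.png

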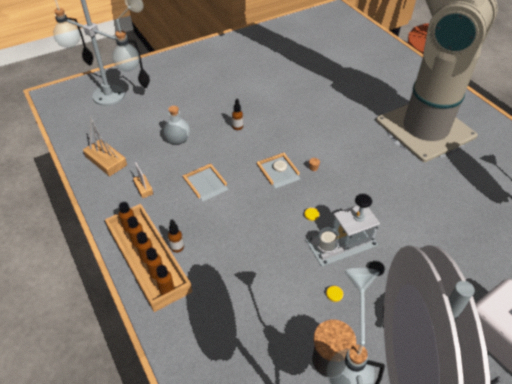

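Top view: the dispenser is at about (204,245), with its tube at (203,230) and plunger head at (198,259). The outlet points up the image. The empty tray is at (307,157) and the used one at (303,226). The look-alikes are yellow discs at (163,220) and (242,234) and a black disc at (172,263). The ceramic stack in the tube at (203,230) is the one that fits. I'll confirm that with an enlarged crop.

```bash
python3 - <<'E'
from h import *
im=cv2.imread("pics/top0.png"); c=im[130:280,150:335]; cv2.imwrite("pics/c1.png",cv2.resize(c,None,fx=4,fy=4,interpolation=cv2.INTER_CUBIC))
d=np.load("topd.npy")
# oak pixels of trays
hsv=cv2.cvtColor(im,cv2.COLOR_BGR2HSV)
m=(hsv[...,1]>110)&(hsv[...,0]<22)&(hsv[...,2]>60)
for n,(a,b,e,f) in {"empty":(135,182,280,335),"used":(200,246,275,330)}.items():
    v,u=np.nonzero(m[a:b,e:f]); v+=a;u+=e
    P=np.array([pix("top",x,y,d[y,x]) for x,y in zip(u,v)])
    print(n,len(P),"z",np.median(P[:,2]),"box",P.min(0).round(),P.max(0).round()); r=cv2.minAreaRect(P[:,:2].astype(np.float32)); print(r,cv2.boxPoints(r).round())
# plunger head
P=np.array([pix("top",x,y,d[y,x]) for y in range(245,275) for x in range(183,213) if d[y,x]>0])
q=P[(P[:,2]>132)&(P[:,2]<155)]; print("head",len(q),q.mean(0),q.min(0),q.max(0))
P=np.array([pix("top",x,y,d[y,x]) for y in range(215,250) for x in range(185,225) if d[y,x]>0])
for z in [(40,60),(60,90)]:
    q=P[(P[:,2]>z[0])&(P[:,2]<z[1])]; print(z,len(q),q.mean(0),q.min(0),q.max(0)) if len(q) else 0
P=np.array([pix("top",x,y,d[y,x]) for y in range(215,285) for x in range(180,230) if d[y,x]>0])
q=P[(P[:,2]>1.5)&(P[:,2]<6)&(P[:,0]<620)]
for k in range(2):
    print(z,len(q)); 
r=cv2.minAreaRect(q[:,:2].astype(np.float32)); print("plate",r,cv2.boxPoints(r).round())
E
```

```text
empty 172 z 9.536569394621267 box [ 599. -174.    2.] [684. -86.  13.]
((641.3140869140625, -130.24166870117188), (82.94384002685547, 84.3595199584961), 2.7530956268310547) [[ 598.  -90.]
 [ 602. -174.]
 [ 685. -170.]
 [ 681.  -86.]]
used 170 z 9.98324379977089 box [ 388. -116.    6.] [498.  69. 977.]
((447.994873046875, -21.984886169433594), (93.13365173339844, 198.0838165283203), 8.249430656433105) [[ 388.   69.]
 [ 416. -127.]
 [ 508. -113.]
 [ 480.   83.]]
head 203 [420.01130841 207.25357654 142.34459924] [402.11180379 190.09417539 133.71383502] [438.34946847 225.9119236  147.02633195]
(40, 60) 224 [490.62767668 198.12737263  46.0223062 ] [438.49194088 171.44189742  40.37874261] [513.97761225 220.77120711  55.49145901]
(60, 90) 252 [454.43786644 201.78745277  79.84233551] [437.61791095 169.25105665  63.25110061] [470.23890313 236.22821952  84.22034864]Traceback (most recent call last):
  File "<stdin>", line 17, in <module>
  File "h.py", line 11, in pix
    c,M,t=cam(n); return M@np.array([(u-c["cx"])/c["fx"]*d,(v-c["cy"])/c["fy"]*d,d])+t
          ~~~^^^
  File "h.py", line 5, in cam
    c=eyes.calibration(n); a=np.array(c["attitude"],float)
ValueError: time passes only in moves, steps and waits
```

View pics/c1.png

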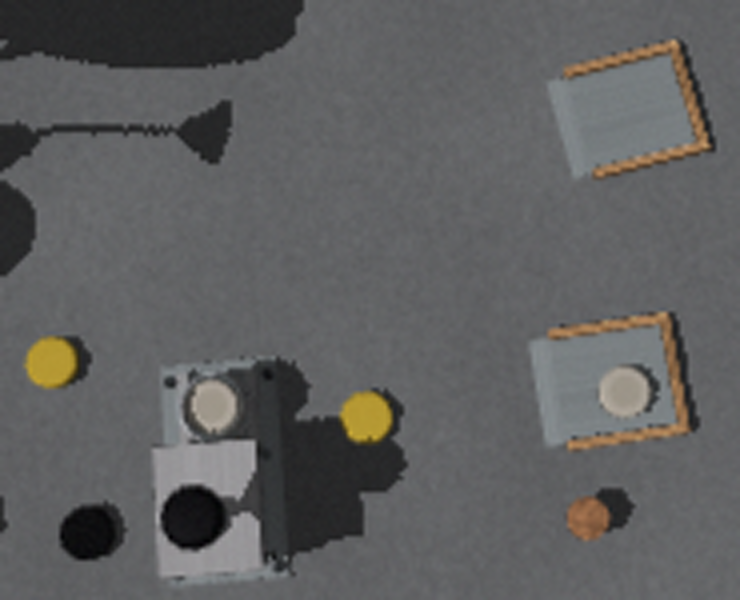

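The crop shows the ceramic stack in the clear tube at crop (213,405). The head of the dispenser's own plunger is at (193,517). The loose black disc (88,530) and the yellow discs (52,362) and (367,417) are look-alikes. The empty tray opens to the left in the image, towards world +y.

Measured values:
- **Plunger:** about (421,208,144).
- **Tray:** about (641,-128), inward axis about -87°.

Next I'll move over to the plunger with the fingers shut.

Request:
move_arm(
  steps=[
    [0,0,0,0.036,0.034,0,0],
    [0,0,0,0.036,0.034,0,0],
    [0,0,5,0.036,0.034,0,0],
    [0,0,7,0.036,0.034,0,0],
    [0,0,7,0.036,0.034,0,0],
  ],
)

```text
clock: 1.8
eef_pos: [446.8, -421.8, 231.5]
tool_rot: [3.141, 0.0, 0.757]
force: [0.2, -0.4, -0.0]
width: 12.6
gripper_force: 0.0
```

Request:
move_arm(
  steps=[
    [0,0,7,0.02,0.045,0,0],
    [0,0,7,0.02,0.045,0,0],
    [0,0,7,0.02,0.045,0,0],
    [0,0,7,0.02,0.045,0,0],
    [0,0,7,0.02,0.045,0,0],
  ],
)

```text
clock: 2.3
eef_pos: [546.2, -196.6, 231.6]
tool_rot: [3.141, 0.0, 1.368]
force: [0.5, -0.5, 0.3]
width: 0.1
gripper_force: 0.0
```

Request:
move_arm(
  steps=[
    [0,0,7,0,0.045,0,0],
    [0,0,7,0,0.045,0,0],
    [0,0,0,0,0.045,0,0],
    [0,0,0,0,0.045,0,0],
    [0,0,0,0,0,0,0],
  ],
)

```text
clock: 2.8
eef_pos: [545.6, -9.6, 232.0]
tool_rot: [3.14, -0.005, 1.619]
force: [0.0, -0.6, 0.4]
width: -0.0
gripper_force: 0.0
```

Request:
move_arm(
  steps=[
    [0,0,0,-0.02,0.042,0,0],
    [0,0,0,-0.02,0.042,0,0],
    [0,0,0,-0.02,0.042,0,0],
    [0,0,0,-0.02,0.042,0,0],
    [0,0,0,0,0,0,0],
  ],
)

```text
clock: 3.3
eef_pos: [462.7, 156.4, 231.9]
tool_rot: [-3.141, -0.004, 1.618]
force: [1.0, -0.0, 0.8]
width: 0.1
gripper_force: 0.0
```

```bash
python3 - <<'E'
from h import *
print(telemetry.read_state()["eef_pos"])
C=cam("wrist"); im,d=eyes.get_image("wrist"); cv2.imwrite("pics/w1.png",im)
for k in["dispenser","plunger_top","outlet","tablet_4_centre"]:
    for r in finder.pinpoint("wrist",k): print(k,round(r["confidence"],2),w("wrist",r["location"],C).round())
C=cam("top"); im,d=eyes.get_image("top")
for k in["dispenser","plunger_top","tray_empty"]:
    for r in finder.pinpoint("top",k): print(k,round(r["confidence"],2),w("top",r["location"],C).round())
E
```

```text
[462.65968436 156.40111841 231.94189193]
dispenser 0.63 [495. 202.   1.]
plunger_top 0.77 [419. 208. 146.]
plunger_top 0.53 [497. 196.   0.]
tablet_4_centre 0.75 [471. 102.   8.]
tablet_4_centre 0.65 [429. 302.   8.]
tablet_4_centre 0.57 [554. 308.   4.]
tablet_4_centre 0.56 [490. 202.  39.]
tray_empty 0.71 [ 640. -128.   -0.]
```

View pics/w1.png

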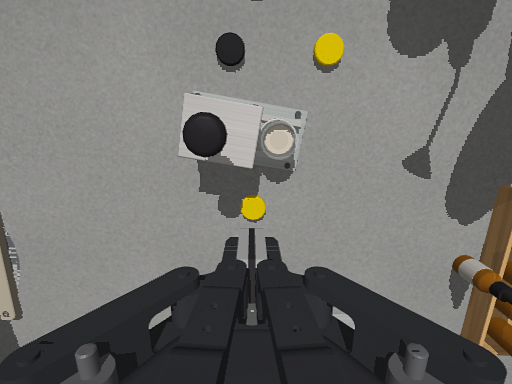

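The wrist view agrees: plunger head at (205,134), tube with its tablets at (278,140). Next: above the plunger head, then press.

Request:
move_arm(
  steps=[
    [0,0,0,-0.014,0.017,0,0],
    [0,0,0,-0.014,0.017,0,0],
    [0,0,0,-0.014,0.018,0,0],
    [0,0,0,0,0,-0.04,0],
    [0,0,0,0,0,-0.032,0],
  ],
)

```text
clock: 4.25
eef_pos: [423.9, 202.1, 158.9]
tool_rot: [3.14, -0.001, 1.608]
force: [0.6, 0.1, -0.6]
width: -0.0
gripper_force: 0.0
```

Request:
move_arm(
  steps=[
    [0,0,0,0,0,-0.01,0],
    [0,0,0,0,0,-0.005,0],
    [0,0,0,0,0,-0.004,0],
    [0,0,0,0,0,-0.004,0],
    [0,0,0,0,0,0,0],
  ],
)

```text
clock: 4.75
eef_pos: [423.8, 201.4, 137.0]
tool_rot: [3.141, 0.0, 1.607]
force: [-1.7, -0.5, 3.0]
width: -0.0
gripper_force: 1.5
```

In contact, but 7 mm off centre. I'll back off 10 mm, centre and press slowly.

Request:
move_arm(
  steps=[
    [0,0,0,0,0,0.014,0],
    [0,0,0,-0.003,0.007,0,0],
    [0,0,0,0,0,-0.008,0],
    [0,0,0,0,0,-0.004,0],
    [0,0,0,0,0,-0.004,0],
  ],
)

```text
clock: 5.25
eef_pos: [421.4, 210.1, 134.1]
tool_rot: [3.14, -0.002, 1.608]
force: [0.3, 3.0, 5.7]
width: -0.3
gripper_force: 3.1
```

Request:
move_arm(
  steps=[
    [0,0,0,0,0,-0.004,0],
    [0,0,0,0,0,-0.004,0],
    [0,0,0,0,0,-0.004,0],
    [0,0,0,0,0,-0.004,0],
    [0,0,0,0,0,-0.004,0],
  ],
)

```text
clock: 5.75
eef_pos: [421.4, 210.1, 114.2]
tool_rot: [3.14, -0.002, 1.608]
force: [1.2, 3.4, 6.2]
width: 0.0
gripper_force: 3.0
```

Request:
move_arm(
  steps=[
    [0,0,0,0,0,-0.002,0],
    [0,0,0,0,0,-0.002,0],
    [0,0,0,0,0,-0.002,0],
    [0,0,0,0,0,-0.001,0],
    [0,0,0,0,0,0,0],
  ],
)

```text
clock: 6.25
eef_pos: [421.4, 210.1, 107.8]
tool_rot: [3.139, -0.002, 1.608]
force: [0.3, 2.4, 10.4]
width: 0.1
gripper_force: 5.4
```

Request:
move_arm(
  steps=[
    [0,0,0,0,0,-0.001,0],
    [0,0,0,0,0,-0.001,0],
    [0,0,0,0,0,0,0],
    [0,0,0,0,0,0,0],
  ],
)

```text
clock: 6.65
eef_pos: [421.5, 210.2, 107.5]
tool_rot: [3.138, -0.002, 1.608]
force: [-4.0, 1.4, 30.8]
width: -0.0
gripper_force: 15.6
```

```bash
python3 - <<'E'
from h import *
for n in("top","scene"):
    C=cam(n); im,d=eyes.get_image(n); cv2.imwrite(f"pics/{n}1.png",im)
    for r in finder.pinpoint(n,"tablet_1_centre"): print(n,round(r["confidence"],2),w(n,r["location"],C).round())
E
```

```text
top 0.42 [567. 193.   5.]
scene 0.53 [574. 191.   4.]
```

The plunger is at its hard stop and the tablet is out, at about (571,191). I'll let it up smoothly.

Request:
move_arm(
  steps=[
    [0,0,0,0,0,0.006,0],
    [0,0,0,0,0,0.008,0],
    [0,0,0,0,0,0.01,0],
    [0,0,0,0,0,0.012,0],
    [0,0,0,0,0,0.02,0],
  ],
)

```text
clock: 7.35
eef_pos: [419.0, 207.3, 160.7]
tool_rot: [-3.137, 0.003, 1.607]
force: [0.5, -0.3, 0.4]
width: 0.3
gripper_force: 0.0
```

Request:
move_arm(
  steps=[
    [0,0,0,0,0,0.045,0],
    [0,0,0,0,0,0.015,0],
    [0,0,0,0.03,0.02,0,0.026],
    [0,0,0,0.03,0.015,0,0.026],
    [0,0,0,0,0,0,0.026],
  ],
)

```text
clock: 7.85
eef_pos: [483.6, 244.8, 221.1]
tool_rot: [3.14, -0.001, 1.606]
force: [-0.4, -0.6, -0.8]
width: 25.7
gripper_force: 0.0
```

```bash
python3 - <<'E'
from h import *
D={}
for n in("top","scene","wrist"):
    C=cam(n); im,d=eyes.get_image(n); cv2.imwrite(f"pics/{n}2.png",im)
    c,M,t=C
    for r in finder.pinpoint(n,"tablet_1_centre"): print(n,round(r["confidence"],2),w(n,r["location"],C).round())
    v,u=np.nonzero(d>0); D_=d[v,u]
    P=np.c_[(u-c["cx"])/c["fx"]*D_,(v-c["cy"])/c["fy"]*D_,D_]@M.T+t
    s=(abs(P[:,0]-571)<35)&(abs(P[:,1]-191)<35)&(P[:,2]>6)&(P[:,2]<16)&(im[v,u].min(1)>110)
    q=P[s]; print(n,len(q),q.mean(0),(q.min(0)+q.max(0))/2,np.ptp(q,0)) if len(q) else 0
E
```

```text
top 0.72 [567. 192.   5.]
top 116 [571.26935355 190.29370524  10.03964619] [572.37236003 190.31149818   9.95014064] [34.76284268 32.0686533   7.16232855]
scene 0.58 [570. 188.   6.]
scene 0.31 [496. 201.  32.]
scene 177 [572.66420019 190.7504407   11.04442424] [571.98301104 189.86942866  10.79335456] [35.74002577 36.55439474  9.46728084]
wrist 0.76 [572. 191.   7.]
wrist 0.67 [577. 185.   2.]
wrist 520 [571.9566592  191.20699397  11.10993874] [572.59600792 190.27993217   9.78197727] [35.13277518 34.79856655  7.38642762]
```

View pics/wrist2.png

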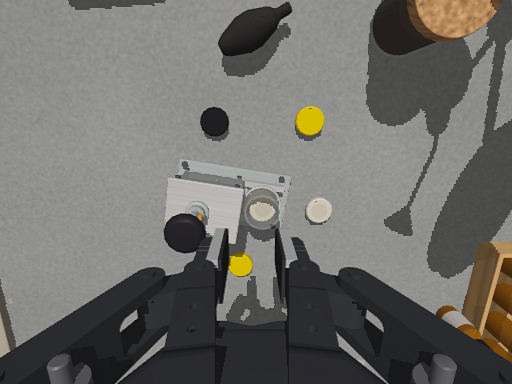

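The wrist view shows the tablet flat at (318,210), which is about (572,190.5). The plunger is up and the stack is still in the tube at (262,209). Next: fingers 26 mm apart, behind the tablet on its +y side.

Request:
move_arm(
  steps=[
    [0,0,0,0.042,-0.004,0,0.026],
    [0,0,0,0.042,-0.004,0,0.026],
    [0,0,0,0,-0.002,-0.045,0.026],
    [0,0,0,0,0,-0.045,0.026],
    [0,0,0,0,0,-0.045,0.026],
  ],
)

```text
clock: 8.65
eef_pos: [564.4, 233.0, 85.2]
tool_rot: [3.141, -0.0, 1.607]
force: [0.6, 0.2, -0.1]
width: 26.1
gripper_force: 0.0
```

Request:
move_arm(
  steps=[
    [0,0,0,0,0,-0.04,0.026],
    [0,0,0,0,0,-0.02,0.026],
    [0,0,0,0,0,0,0.026],
  ],
)

```text
clock: 8.95
eef_pos: [561.5, 232.2, 23.2]
tool_rot: [-3.135, 0.003, 1.608]
force: [0.3, -0.2, -0.3]
width: 25.9
gripper_force: 0.0
```

Request:
move_arm(
  steps=[
    [0,0,0,0.009,0,-0.01,0.026],
    [0,0,0,0,0,-0.005,0.026],
    [0,0,0,0,0,-0.003,0.026],
    [0,0,0,0,0,0,0.026],
  ],
)

```text
clock: 9.35
eef_pos: [573.7, 233.7, 8.7]
tool_rot: [3.141, -0.0, 1.607]
force: [-0.2, 0.3, -0.6]
width: 26.0
gripper_force: 0.0
```

Request:
move_arm(
  steps=[
    [0,0,0,0,0,-0.002,0.026],
    [0,0,0,0,0,0,0.026],
  ],
)

```text
clock: 9.55
eef_pos: [573.5, 233.8, 6.6]
tool_rot: [3.141, -0.0, 1.608]
force: [-0.1, 0.8, -0.0]
width: 26.2
gripper_force: 0.0
```

Request:
move_arm(
  steps=[
    [0,0,0,0,0,-0.002,0.026],
    [0,0,0,0,0,-0.001,0.026],
    [0,0,0,0,0,0,0.026],
  ],
)

```text
clock: 9.85
eef_pos: [573.5, 233.6, 3.2]
tool_rot: [-3.141, 0.0, 1.608]
force: [0.1, 0.1, -0.1]
width: 26.4
gripper_force: 0.0
```

Request:
move_arm(
  steps=[
    [0,0,0,0,0,-0.001,0.026],
    [0,0,0,0,0,-0.001,0.026],
    [0,0,0,0,0,0,0.026],
  ],
)

```text
clock: 10.15
eef_pos: [573.4, 233.6, 1.1]
tool_rot: [-3.141, 0.0, 1.608]
force: [0.1, 0.2, 0.2]
width: 25.9
gripper_force: 0.0
```

Request:
move_arm(
  steps=[
    [0,0,0,0,0,-0.001,0.026],
    [0,0,0,0,0,-0.001,0.026],
    [0,0,0,0,0,0,0.026],
  ],
)

```text
clock: 10.45
eef_pos: [573.6, 233.8, -0.0]
tool_rot: [3.141, 0.0, 1.608]
force: [-0.7, -0.3, 4.1]
width: 26.3
gripper_force: 2.6
```

Tips touch at TCP z≈0, so I'll slide at z≈4 mm, below mid-height of the tablet. First up to contact.

Request:
move_arm(
  steps=[
    [0,0,0,0,0,0.005,0.026],
    [0,0,0,-0.001,-0.006,0,0.026],
    [0,0,0,0,-0.006,0,0.026],
    [0,0,0,0,-0.006,0,0.026],
    [0,0,0,0,-0.005,0,0.026],
  ],
)

```text
clock: 10.95
eef_pos: [572.5, 209.5, 4.1]
tool_rot: [-3.141, 0.001, 1.607]
force: [0.1, -0.0, 0.4]
width: 26.0
gripper_force: 0.0
```

Request:
move_arm(
  steps=[
    [0,0,0,0.001,-0.006,0,0.026],
    [0,0,0,0.002,-0.008,0,0.026],
    [0,0,0,0.002,-0.008,0,0.026],
    [0,0,0,0.002,-0.008,0,0.026],
    [0,0,0,0,0,0,0.026],
  ],
)

```text
clock: 11.45
eef_pos: [580.2, 178.3, 4.2]
tool_rot: [3.142, 0.001, 1.605]
force: [-0.4, -0.5, -0.5]
width: 25.9
gripper_force: 0.0
```

```bash
cat >> h.py <<'E'
def tab(x,y,names=("top","scene","wrist"),z=(6,17),r=30):
    print(telemetry.read_state()["eef_pos"].round(1))
    for n in names:
        C=c,M,t=cam(n); im,d=eyes.get_image(n); cv2.imwrite(f"pics/{n}_t.png",im)
        for p in finder.pinpoint(n,"tablet_1_centre"):
            W=w(n,p["location"],C)
            if np.hypot(W[0]-x,W[1]-y)<60: print(n,round(p["confidence"],2),W.round(1))
        v,u=np.nonzero(d>0); D=d[v,u]
        P=np.c_[(u-c["cx"])/c["fx"]*D,(v-c["cy"])/c["fy"]*D,D]@M.T+t
        q=P[(np.hypot(P[:,0]-x,P[:,1]-y)<r)&(P[:,2]>z[0])&(P[:,2]<z[1])&(im[v,u].min(1)>110)]
        if len(q): print(n,len(q),((q.min(0)+q.max(0))/2).round(1),np.ptp(q,0).round(1))
E
python3 -c "
from h import *
tab(574,163)"
```

```text
[580.2 178.3   4.2]
scene 11 [571.3 165.3  11.5] [34.3 50.7  8.7]
wrist 0.92 [580.7 156.7   7.1]
wrist 2065 [582.8 154.8   9.7] [27.1 35.9  7.4]
```

The tablet sits cradled at (580.5,156) and follows the fingers. I'll keep sliding.

Request:
move_arm(
  steps=[
    [0,0,0,0.003,-0.01,0,0.026],
    [0,0,0,0.003,-0.01,0,0.026],
    [0,0,0,0.003,-0.01,0,0.026],
    [0,0,0,0.003,-0.01,0,0.026],
    [0,0,0,0.003,-0.01,0,0.026],
  ],
)

```text
clock: 12.25
eef_pos: [594.9, 129.2, 4.3]
tool_rot: [3.142, 0.0, 1.607]
force: [-0.4, -1.3, -0.6]
width: 26.3
gripper_force: 0.1
```

Request:
move_arm(
  steps=[
    [0,0,0,0.003,-0.01,0,0.026],
    [0,0,0,0.003,-0.01,0,0.026],
    [0,0,0,0.003,-0.01,0,0.026],
    [0,0,0,0.003,-0.01,0,0.026],
    [0,0,0,0.003,-0.01,0,0.026],
  ],
)

```text
clock: 12.75
eef_pos: [609.8, 79.9, 4.3]
tool_rot: [-3.142, -0.0, 1.608]
force: [0.6, 0.4, -0.5]
width: 26.0
gripper_force: 0.1
```

Request:
move_arm(
  steps=[
    [0,0,0,0.003,-0.01,0,0.026],
    [0,0,0,0.003,-0.01,0,0.026],
    [0,0,0,0.003,-0.01,0,0.026],
    [0,0,0,0.003,-0.01,0,0.026],
    [0,0,0,0.003,-0.008,0,0.026],
  ],
)

```text
clock: 13.25
eef_pos: [624.8, 31.5, 4.3]
tool_rot: [-3.141, 0.0, 1.607]
force: [-0.6, 0.4, 0.0]
width: 25.9
gripper_force: 0.1
```

```bash
python3 - <<'E'
from h import *
e=telemetry.read_state()["eef_pos"]
tab(e[0],e[1]-22,("top","wrist"))
C=cam("wrist")
for p in finder.pinpoint("wrist","tray_empty"): print("tray",round(p["confidence"],2),w("wrist",p["location"],C).round(1))
for p in finder.pinpoint("top","tray_empty"): print("tray",round(p["confidence"],2),w("top",p["location"]).round(1))
E
```

```text
[624.8  31.5   4.3]
top 0.58 [622.1   9.    4.4]
top 11 [ 6.20e+02 -5.00e-01  1.04e+01] [10.4 13.7  3.6]
wrist 0.83 [626.7   6.2   3.3]
wrist 2155 [627.7   7.    9.8] [26.7 35.5  7.6]
```

View pics/top_t.png

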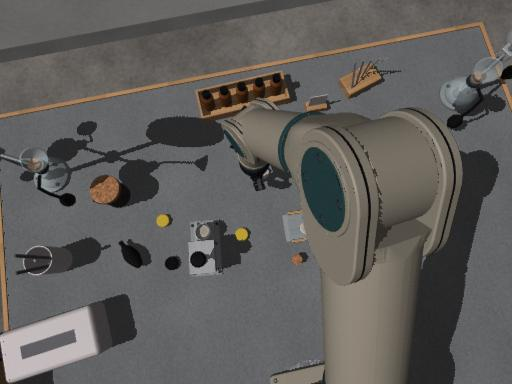

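Tablet at (626,7) in the cradle. Two more short legs bring it to the lip, with a look before entering.

Request:
move_arm(
  steps=[
    [0,0,0,0.002,-0.009,0,0.026],
    [0,0,0,0.002,-0.009,0,0.026],
    [0,0,0,0.002,-0.009,0,0.026],
    [0,0,0,0.002,-0.009,0,0.026],
    [0,0,0,0.002,-0.009,0,0.026],
  ],
)

```text
clock: 14.05
eef_pos: [634.7, -13.6, 4.3]
tool_rot: [-3.142, 0.0, 1.607]
force: [-0.2, -0.2, -0.4]
width: 26.0
gripper_force: 0.1
```

```bash
python3 - <<'E'
from h import *
tab(636,-36,("scene","wrist"))
for p in finder.pinpoint("scene","tray_empty"): print("tray",round(p["confidence"],2),w("scene",p["location"]).round(1))
im=cv2.imread("pics/scene_t.png"); cv2.imwrite("pics/c3.png",cv2.resize(im[110:240,130:310],None,fx=4,fy=4,interpolation=cv2.INTER_CUBIC))
E
```

```text
[634.7 -13.6   4.3]
scene 0.39 [638.8 -36.8   4.3]
scene 36 [630.3 -28.5  10.9] [15.8 23.5  9. ]
wrist 0.84 [633.8 -38.    8.8]
wrist 2110 [637.5 -38.3   9.6] [26.9 35.3  7.1]
tray 0.73 [ 641.8 -130.6   -2.1]
```

View pics/c3.png

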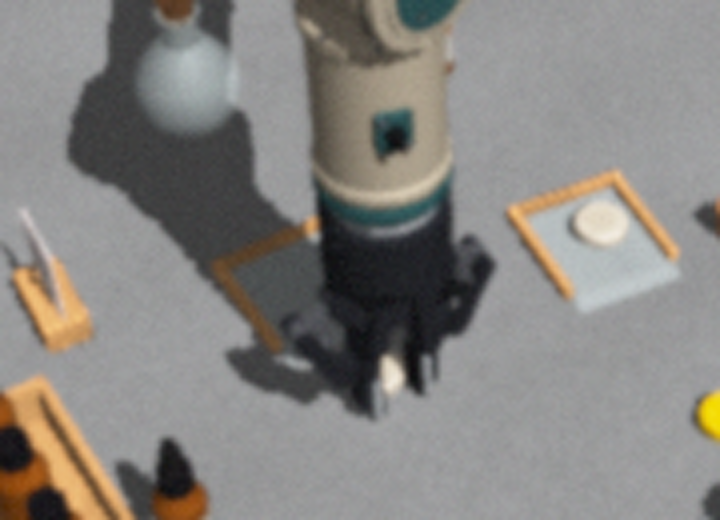

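The tablet, at crop (390,372), is lined up with the mouth of the empty tray behind it: (636,-37), on the tray axis at x=636.6. I'll slide in along the tray axis, rising 1.5 mm over the lip.

Request:
move_arm(
  steps=[
    [0,0,0,0.0005,-0.008,0,0.026],
    [0,0,0,0.0005,-0.008,0,0.026],
    [0,0,0,0.0005,-0.008,0,0.026],
    [0,0,0,0.0005,-0.008,0.0005,0.026],
    [0,0,0,0.0005,-0.008,0.0005,0.026],
  ],
)

```text
clock: 14.8
eef_pos: [637.0, -53.4, 5.3]
tool_rot: [-3.142, 0.0, 1.607]
force: [0.1, 0.3, -0.0]
width: 26.2
gripper_force: 0.0
```

Request:
move_arm(
  steps=[
    [0,0,0,0.0005,-0.008,0.0005,0.026],
    [0,0,0,0.0005,-0.008,0,0.026],
    [0,0,0,0.0005,-0.008,0,0.026],
    [0,0,0,0.0005,-0.008,0,0.026],
    [0,0,0,0,0,0,0.026],
  ],
)

```text
clock: 15.3
eef_pos: [639.0, -86.5, 5.7]
tool_rot: [-3.141, 0.001, 1.606]
force: [-0.3, -0.4, 0.1]
width: 26.1
gripper_force: 0.0
```

```bash
python3 -c "
from h import *
tab(640,-108,('scene','wrist'))"
```

```text
[639.  -86.5   5.7]
scene 0.63 [ 640.5 -113.2    7.8]
scene 38 [ 634.  -101.5   11.5] [15.9 21.2  9.5]
wrist 0.71 [ 640.4 -109.1    7.7]
wrist 2119 [ 641.7 -109.2   10.5] [27.8 35.6  9. ]
```

In the tray at about y=-110. 17 mm more, then I back off and lift.

Request:
move_arm(
  steps=[
    [0,0,0,0.0005,-0.006,0,0.026],
    [0,0,0,0,-0.006,0,0.026],
    [0,0,0,0,-0.005,0,0.026],
    [0,0,0,0,0,0,0.026],
    [0,0,0,0,0,0,0.026],
  ],
)

```text
clock: 16.0
eef_pos: [639.5, -101.6, 5.8]
tool_rot: [-3.142, -0.0, 1.607]
force: [-0.2, 0.2, -0.2]
width: 25.7
gripper_force: 0.0
```

Request:
move_arm(
  steps=[
    [0,0,0,0,0.006,0,0.026],
    [0,0,0,0,0.015,0,0.026],
    [0,0,0,0,0.02,0.003,0.026],
    [0,0,0,0,0.02,0.03,0.026],
    [0,0,0,0,0.03,0.04,0.026],
  ],
)

```text
clock: 16.5
eef_pos: [637.5, -9.3, 77.5]
tool_rot: [-3.137, 0.0, 1.607]
force: [1.5, 0.3, 0.2]
width: 26.0
gripper_force: 0.0
```

Request:
move_arm(
  steps=[
    [0,0,0,0,0.02,0.045,0.026],
    [0,0,0,0,0.02,0.045,0.026],
    [0,0,0,0,0.045,0,0.026],
    [0,0,0,0,0.045,0,0.026],
    [0,0,0,0,0,0,0.026],
  ],
)

```text
clock: 17.0
eef_pos: [637.7, 132.7, 170.1]
tool_rot: [3.14, -0.009, 1.621]
force: [-0.2, -0.8, 0.0]
width: 25.8
gripper_force: 0.0
```

```bash
python3 - <<'E'
from h import *
tab(641,-127,("scene","top"))
for n in("scene","top"):
    for k in("tray_empty","plunger_top","tablet_4_centre"):
        for p in finder.pinpoint(n,k): print(n,k,round(p["confidence"],2),w(n,p["location"]).round(1))
im=cv2.imread("pics/scene_t.png"); cv2.imwrite("pics/c4.png",cv2.resize(im[110:270,150:390],None,fx=3.2,fy=3.2,interpolation=cv2.INTER_CUBIC))
E
```

```text
[637.7 132.7 170.1]
scene 0.47 [ 639.2 -127.7    4.8]
scene 57 [ 628.6 -130.5   11.1] [27.7 39.5  9.8]
scene tray_empty 0.73 [ 640.8 -125.9   10.5]
scene tray_empty 0.61 [ 645.4 -129.3    1. ]
scene plunger_top 0.5 [421.2 212.1 147.6]
scene tablet_4_centre 0.69 [493.  200.   33.7]
scene tablet_4_centre 0.63 [429.5 301.1   8.9]
scene tablet_4_centre 0.6 [550.6 309.5   3.6]
scene tablet_4_centre 0.49 [471.5 100.    6. ]
top plunger_top 0.47 [424.1 208.8 144.6]
top tablet_4_centre 0.7 [467.  110.7   7.1]
top tablet_4_centre 0.55 [495.1 200.7  30.8]
top tablet_4_centre 0.53 [432.9 303.1   6.8]
top tablet_4_centre 0.52 [ 5.479e+02  3.056e+02 -1.000e-01]
```

View pics/c4.png

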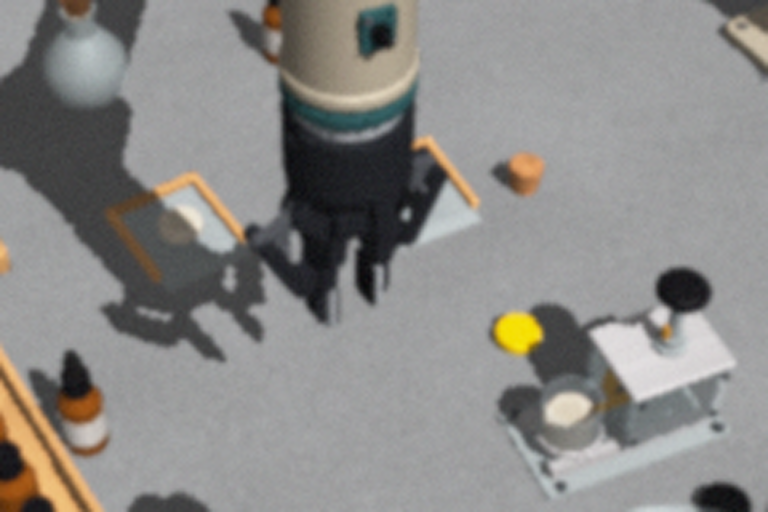

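The tablet lies flat inside the empty tray at crop (182,223), about (640,-127), close to the tray centre. The plunger is up, the stack is in the tube, and the robot is clear, so I'm handing in.

```bash
python3 -c "
from h import *
print(ctrl.finish_job())"
```

```text
the job is handed in; nothing more can be done
None
```

I handed the job in at about 17 s: one press put out a single tablet, and I slid it flat into the empty tray, about 1 mm from the middle by the last camera check; the plunger was back up and the robot clear, but no verdict came back.

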